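Size an unmarked spring pin in the tapered gauge

TASK

Take the pin that stands on the round white pad, slide it upright along the tapered gauge slot from the wide end until it wedges snugly between both rails, pressing gently, and see which coloured tab it has stopped beside. Then stand it upright in the tray of that colour and let go. Leave the two stock pins and the other loose things around them as they are.

Things in the scene. Friction and masses are not known exactly. Their poses are not given: they have to be found in the camera images.
- gauge: two fixed steel rails, 36 mm high, 20 thick, joined by a grey block at the narrow end. The slot between has no floor (bench top) and is 41 mm wide at its open mouth, 1 mm less per 10 mm inwards, 23 mm at 180. Origin on the bench, mid-mouth; x runs along the slot to the narrow end. A pin wedges with its axis near 50, 90 or 130 mm, then holds rigidly (forcing it, over 40 N on the rails, is bad)
- tab_blue: blue plastic block, 36 mm along the slot, 28 mm wide, 36 mm high, fixed outside the gauge rail on the +y side of the gauge; the three tabs are centred about 50, 90 and 130 mm in from the mouth, and which colour is where varies. Origin at the centre of its underside; its x axis is parallel to the slot
- tab_yellow: yellow plastic block, 36 mm along the slot, 28 mm wide, 36 mm high, fixed outside the gauge rail on the +y side of the gauge; the three tabs are centred about 50, 90 and 130 mm in from the mouth, and which colour is where varies. Origin at the centre of its underside; its x axis is parallel to the slot
- tab_green: green plastic block, 36 mm along the slot, 28 mm wide, 36 mm high, fixed outside the gauge rail on the +y side of the gauge; the three tabs are centred about 50, 90 and 130 mm in from the mouth, and which colour is where varies. Origin at the centre of its underside; its x axis is parallel to the slot
- pad: round white plastic pad, 90 mm in diameter, 4 mm thick, fixed on the bench; the pin to be sized stands at its centre within a few mm. Origin at the centre of its underside
- pin_1: headed steel pin standing upright, 120 mm tall, 0.3 to 0.7 kg: dark round head, 44 mm across, from 92 to 120 mm above its foot, on a plain round shank. The three look alike, but the shanks differ (unknown, 27 to 37 mm). Any one starts on the white pad, the other two on a black stock mat. Origin at the centre of its foot, z up along the pin
- pin_2: headed steel pin standing upright, 120 mm tall, 0.3 to 0.7 kg: dark round head, 44 mm across, from 92 to 120 mm above its foot, on a plain round shank. The three look alike, but the shanks differ (unknown, 27 to 37 mm). Any one starts on the white pad, the other two on a black stock mat. Origin at the centre of its foot, z up along the pin
- pin_3: headed steel pin standing upright, 120 mm tall, 0.3 to 0.7 kg: dark round head, 44 mm across, from 92 to 120 mm above its foot, on a plain round shank. The three look alike, but the shanks differ (unknown, 27 to 37 mm). Any one starts on the white pad, the other two on a black stock mat. Origin at the centre of its foot, z up along the pin
- tray_blue: blue open square tray, fixed on the bench, 106 x 106 mm outside, 36 mm high, walls and floor 4 mm thick (98 mm clear inside). Origin at the centre of its underside, axes along its sides
- tray_yellow: yellow open square tray, fixed on the bench, 106 x 106 mm outside, 36 mm high, walls and floor 4 mm thick (98 mm clear inside). Origin at the centre of its underside, axes along its sides
- tray_green: green open square tray, fixed on the bench, 106 x 106 mm outside, 36 mm high, walls and floor 4 mm thick (98 mm clear inside). Origin at the centre of its underside, axes along its sides
- yoke: bystander: dark cast driveshaft yoke, about 90 mm wide and 90 mm high
- parts_carton: bystander: open cardboard carton, 160 x 130 x 110 mm
- cleaner: bystander: white spray-cleaner bottle with a red label, 66 mm in diameter, 190 mm tall
- seal: bystander: copper-coloured seal ring, 84 mm in diameter, 9 mm thick
- wood_block: bystander: wooden block, 100 x 45 x 45 mm
- marker: bystander: orange marker, 130 mm long, lying
Things that resemble listed ones, but are neither listed nor needed, are in the scene too. Of the things shaped like the tray_blue, the blue one is meant.

How it is judged:
By the outcome, as a careful person would: the job done as asked, in the order asked, and still so for the second after the job is handed in, with the robot touching nothing.
It also fails if it takes over 51 s, if anything falls off the work surface, if the arm or the gripper's body presses on something with over 40 N, if the wrist force passes 120 N, or if a joint passes its speed limit or range.

ROBOT

A 6-joint arm with a two-finger parallel gripper is mounted at the origin on the work surface. World frame = base frame: x ahead of the robot, y to its left, z up, the work surface at z = 0. Lengths are in mm, angles in degrees, forces in N, time in s.
With the tool pointing down it reaches from about 350 to 850 mm from the base axis. Payload 8.1 kg.
Tool frame: the origin (TCP) lies on the front face of the gripper's body, between the roots of the fingers; the fingertips stand 73 mm ahead of it and the grasp point (between the pads) lies 54 mm ahead of it; z points along the fingers, y is the direction in which the jaws open and shut (so a half turn about z gives the same grasp; the last joint's range is limited). The gripper opens to 85 mm and grips with 20 to 120 N. Pads are 22 mm wide; open, the fingers measure 114 mm over their backs; the gripper's body (76 mm by 85 mm) begins 54 mm behind the grasp point. The pads swing forward as they close: fully open they stand 13 mm farther back than shut.
Start: joints at [68.675, 7.471, 85.268, -0, 87.261, -4.893], TCP at [169.709, 575.504, 303.892] pointing down, gripper open.
Joint ranges: [-169.43, 169.43], [-51.17, 129.36], [1.28, 143.12], [-76.62, 256.62], [0, 156.53], [-152.29, 152.29]. Speed limits (degrees/s): [136.94, 136.94, 159.86, 180, 180, 180].

INTERFACE

Orientations are given as [roll, pitch, yaw] about the fixed x, y, z axes, in that order (R = Rz(yaw) Ry(pitch) Rx(roll)).
In Python, from bench import r, imaging gives the robot as it stands.
- The arm moves only by the tool drive_tool, never from a script. Its argument "commands" is text: rows parted by semicolons, each of 7 numbers parted by spaces: the turn, a rotation vector about the tool's x, y, z in degrees, then the shift along the tool's x, y, z in cm, then the finger opening in cm, from 0 to 8.54. In form: rx ry rz dx dy dz fingers; .... A call has 1 to 12 rows; each row is the pose to reach, as a shift and turn from the pose measured when the call began, along the tool's axes at that moment; what a row does not reach only later rows make up. A row lasts 1/8 s, in which the tool goes at most 62.5 mm and 10.7 degrees, less where a joint would pass 70% of its speed; a pose out of reach is approached as far as the arm can. A call with a gripper value outside its range is refused whole. The fingers move at their own pace and stop on an object; "force" is the grip in N (left out, the last holds). Time passes only in rows, so rows that repeat a pose let the fingers close. It gives the time, the measured TCP pose, the force and the opening at its end, in the units of the state.
- r.sense(): the state, without advancing time (a new reading comes with each control period).
- imaging.snapshot(name): name is "scene" or "top" or "wrist"; returns a dict with "pixels" (384x512x3 uint8, red, green, blue), "fx", "fy", "cx", "cy" (pixels), "world_from_camera" (4x4, takes a point from camera to world coordinates); the wrist camera has in their place "hand_eye" (4x4, takes a point from camera to tool coordinates, whose origin is the TCP and whose axes are the flange's). Camera axes: x right, y up, looking along -z (the intrinsics and any distortion apply to the point x, -y, -z); pixel columns grow to the right and rows downward; lengths in mm; the calibration is good to about 2 mm. The wrist camera is an equidistant fisheye: a pixel r from the principal point sees the ray r / f radians off the axis. A picture is of the moment at which its call begins: read the wrist's pose just before it. There is no depth.
- r.hand_in(): hands the job in, once; it reports no verdict.
The state is a dict: "time": time; "joint_pos": joint angles; "qd": joint speeds; "joint_efforts": joint torques, N m; "tool_pos": TCP position; "tcp_rot": TCP orientation; "ft_force": force on the tool from outside, world axes, zero at the start; "wrist_torque": the same for the moment, N m; "finger_gap": finger opening in mm.
Only numpy, scipy, OpenCV 4.12 (cv2) and the standard library are available. Lean on these libraries where they do the work, as an engineer would, in place of code of your own. Each camera call takes 0.05 s, during which the arm holds its last target. There are 200 camera calls.

## Working session

There is one attempt and no reset: what is moved stays moved. The work goes in short steps, Python scripts to look and compute and a tool call to move; the robot and the scene stay as the last step left them, time stands still between calls to the robot, and variables do not carry over. Pictures are saved under pics/ and viewed, about 8 in all and at most 12, crops included, and the job is handed in when it is done.

Besides the shell and the picture viewer there is one more tool, called as a command line: name --argument value ..., lists and objects as JSON in quotes. drive_tool: Moves the arm, as the interface text tells. Its arguments: {"type":"object","properties":{"commands":{"type":"string"},"force":{"type":"number"}},"required":["commands"]}

```bash
ls; mkdir -p pics; cat > h.py <<'E'
import numpy as np,cv2
from bench import r,imaging
from scipy.spatial.transform import Rotation as R
def shot(n,name):
    s=imaging.snapshot(n); cv2.imwrite(f'pics/{name}.png',s['pixels'][:,:,::-1]); np.save(f'pics/{name}.npy',s,allow_pickle=True); return s
def load(name): return np.load(f'pics/{name}.npy',allow_pickle=True).item()
def ray(s,u,v):
    M=np.array(s['world_from_camera']); d=np.array([(u-s['cx'])/s['fx'],-(v-s['cy'])/s['fy'],-1.])
    return M[:3,3],M[:3,:3]@d
def onz(s,u,v,z):
    o,d=ray(s,u,v); return o+d*(z-o[2])/d[2]
def proj(s,p):
    M=np.linalg.inv(np.array(s['world_from_camera'])); q=M[:3,:3]@np.array(p)+M[:3,3]
    return s['cx']+s['fx']*q[0]/-q[2], s['cy']-s['fy']*q[1]/-q[2]
E
python3 - <<'E'
from h import *
a=shot('top','top');b=shot('scene','scene')
for s in(a,b): print({k:s[k] for k in s if k!='pixels'})
print(r.sense())
E
```

```text
pics
{'fx': 376.365850844012, 'fy': 376.365850844012, 'cx': 252.5866235773357, 'cy': 191.76585085605169, 'world_from_camera': array([[ 1.82386399e-02,  9.81755465e-01, -1.89271123e-01,
         2.86799633e+02],
       [-9.99767933e-01,  2.00782897e-02,  7.80659655e-03,
         4.05663915e+01],
       [ 1.14644093e-02,  1.89084818e-01,  9.81893833e-01,
         1.16691059e+03],
       [ 0.00000000e+00,  0.00000000e+00,  0.00000000e+00,
         1.00000000e+00]])}
{'fx': 468.08055257928345, 'fy': 468.08055257928345, 'cx': 254.78339360179172, 'cy': 192.39770918410292, 'world_from_camera': array([[-4.78788263e-02, -6.66039486e-01,  7.44378279e-01,
         1.86477796e+03],
       [ 9.98826482e-01, -2.64792085e-02,  4.05525552e-02,
         1.08863293e+02],
       [-7.29905535e-03,  7.45446346e-01,  6.66525670e-01,
         1.23871902e+03],
       [ 0.00000000e+00,  0.00000000e+00,  0.00000000e+00,
         1.00000000e+00]])}
{'time': 0.1, 'joint_pos': array([ 6.86771115e+01,  7.51318386e+00,  8.53236509e+01,  9.12891367e-04,
        8.72607956e+01, -4.89387423e+00]), 'qd': array([-0.0034202 , -0.16606946, -0.09245633, -0.01666214, -0.05399298,
        0.05470742]), 'joint_efforts': array([ 1.39525728e-03, -5.70934618e+01, -5.01950741e+01, -9.54413917e-05,
        7.73563050e-03, -2.37126090e-05]), 'tool_pos': array([169.54245045, 575.15894868, 302.91830993]), 'tcp_rot': array([-1.79902803e+02, -9.23732675e-03,  1.63570933e+02]), 'ft_force': array([-0.51330312,  0.13631904,  0.01368   ]), 'wrist_torque': array([0.02174158, 0.04947781, 0.03743151]), 'finger_gap': 85.39110046999598}
```

View pics/top.png

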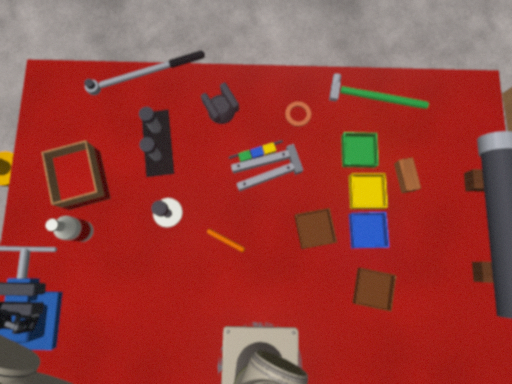

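View pics/scene.png

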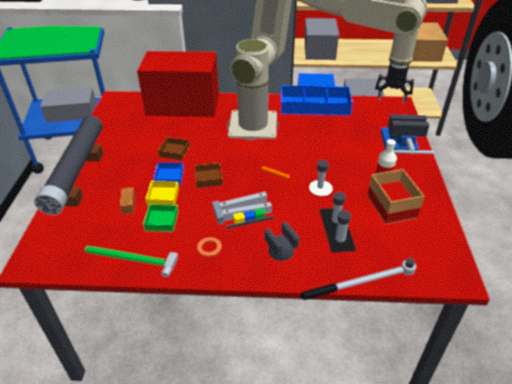

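The top view shows the pin's head at (160,208) on the pad at (168,212). The gauge's mouth is at the left, near (236,175), with green, blue and yellow tabs running inward from it. The trays are at about (360,150) green, (368,190) yellow and (369,230) blue. Brown decoy trays sit nearby, and the stock mat is at (157,142).

```bash
cat > m.py <<'E'
from h import *
s=load('top'); b=load('scene'); im=s['pixels']; hsv=cv2.cvtColor(im,cv2.COLOR_RGB2HSV)
def blobs(m,mn=15):
    n,l,st,c=cv2.connectedComponentsWithStats(m.astype(np.uint8))
    return [(st[i,4],c[i]) for i in range(1,n) if st[i,4]>=mn]
H,S,V=[hsv[...,i].astype(int) for i in range(3)]
M={'green':(H>50)&(H<80)&(S>120),'blue':(H>105)&(H<128)&(S>120),'yellow':(H>22)&(H<35)&(S>150),'white':(S<60)&(V>190)}
for k,m in M.items():
    for a,c in blobs(m):
        if 130<c[0]<400 and 90<c[1]<260: print(k,a,c.round(1),'z36',onz(s,*c,36).round()[:2],'z4',onz(s,*c,4).round()[:2])
# steel grey
m=(S<70)&(V>90)&(V<200)
for a,c in blobs(m,60):
    if 220<c[0]<310 and 130<c[1]<200: print('grey',a,c)
w=M['white'].copy();w[:,:140]=0;w[:190]=0;w[240:]=0;w[:,190:]=0
p=np.argwhere(w)[:,::-1].astype(np.int32); hull=cv2.convexHull(p); e=cv2.fitEllipse(hull); print(e,onz(s,*e[0],4))
cv2.imwrite('pics/crop.png',cv2.resize(im[130:200,215:310,::-1],None,fx=8,fy=8,interpolation=cv2.INTER_CUBIC))
E
python3 m.py
```

```text
green 517 [384.8  97.2] z36 [ 825. -390.] z4 [ 840. -402.]
green 1089 [359.6 149.6] z36 [ 646. -302.] z4 [ 657. -311.]
green 82 [244.5 155.6] z36 [619.  59.] z4 [628.  59.]
blue 96 [256.5 152.1] z36 [631.  22.] z4 [641.  21.]
blue 1235 [368.7 229.7] z36 [ 396. -320.] z4 [ 399. -330.]
yellow 99 [268.9 148.3] z36 [644. -17.] z4 [654. -19.]
yellow 1175 [367.8 191.1] z36 [ 514. -322.] z4 [ 521. -333.]
white 402 [170.1 213.7] z36 [432. 279.] z4 [437. 286.]
grey 1166 [268.54716981 166.30188679]
((167.34573364257812, 212.156005859375), (27.3076114654541, 28.99911880493164), 40.884613037109375) [441.06072918 294.88185632   4.        ]
```

View pics/crop.png

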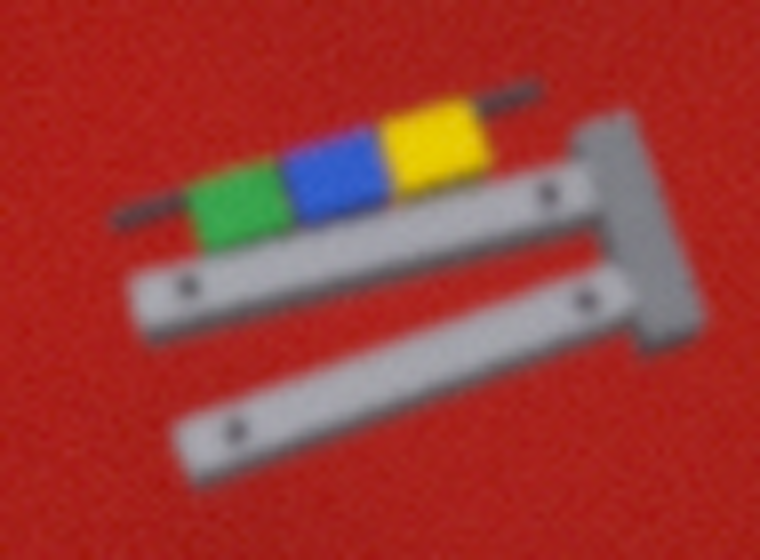

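Reading in from the mouth, the crop shows green, blue, then yellow tabs, and the slot points about -72° in world. Next I'll move above the pad with the jaw axis along the slot direction.

```bash
cat >> h.py <<'E'
def row(p,yaw):
    st=r.sense(); C=R.from_euler('xyz',st['tcp_rot'],degrees=True); T=R.from_euler('xyz',[180,0,yaw],degrees=True)
    print('t',round(st['time'],2),'at',st['tool_pos'].round(1),st['tcp_rot'].round(2),'F',st['ft_force'].round(1),'gap',round(st['finger_gap'],1))
    print('turn',(C.inv()*T).as_rotvec(degrees=True).round(2),'cm',(C.inv().apply(np.array(p)-st['tool_pos'])/10).round(2))
E
python3 - <<'E'
from h import *
s=load('top');b=load('scene')
for n,i,(u0,u1,v0,v1) in(('top',s,(148,185,195,230)),('scene',b,(312,332,155,190))):
    g=i['pixels'][v0:v1,u0:u1].astype(int); m=(g.max(2)<90)&(g.max(2)-g.min(2)<40)
    ys,xs=np.nonzero(m); c=(xs.mean()+u0,ys.mean()+v0); print(n,m.sum(),c,xs.min()+u0,xs.max()+u0,ys.min()+v0,ys.max()+v0,onz(i,*c,110))
print(proj(s,(441,295,120)),proj(b,(441,295,120)))
for q in((159,377),):print(onz(s,215+q[0]/8-.5,130+q[1]/8-.5,36))
row((441,295,330),-161.8)
E
```

```text
top 169 (np.float64(160.87573964497042), np.float64(208.82248520710058)) 153 170 202 215 [436.12748207 290.52208488 110.        ]
scene 76 (np.float64(321.86842105263156), np.float64(166.89473684210526)) 318 326 161 172 [446.97876355 290.97579606 110.        ]
(np.float64(158.57514812949256), np.float64(206.5540621302168)) (np.float64(323.059116323471), np.float64(163.9113171973059))
[551.16671238  88.56885349  36.        ]
t 0.1 at [169.5 575.2 302.9] [-1.7990e+02 -1.0000e-02  1.6357e+02] F [-0.5  0.1  0. ] gap 85.4
turn [ -0.09  -0.04 -34.63] cm [-33.96 -19.2   -2.68]
```

drive_tool --commands "0 0 -34.6 -34 -19.2 -2.7 8.5;0 0 -34.6 -34 -19.2 -2.7 8.5;0 0 -34.6 -34 -19.2 -2.7 8.5;0 0 -34.6 -34 -19.2 -2.7 8.5;0 0 -34.6 -34 -19.2 -2.7 8.5;0 0 -34.6 -34 -19.2 -2.7 8.5;0 0 -34.6 -34 -19.2 -2.7 8.5;0 0 -34.6 -34 -19.2 -2.7 8.5;0 0 -34.6 -34 -19.2 -2.7 8.5;0 0 -34.6 -34 -19.2 -2.7 8.5"

```text
time: 1.35
tool_pos: [440.6, 295.7, 330.0]
tcp_rot: [-179.9, -0.1, -161.7]
ft_force: [-0.2, 0.2, -0.6]
finger_gap: 85.4
```

```bash
cat >> h.py <<'E'
def wshot(name):
    st=r.sense(); s=shot('wrist',name); T=np.eye(4); T[:3,:3]=R.from_euler('xyz',st['tcp_rot'],degrees=True).as_matrix(); T[:3,3]=st['tool_pos']
    s['world_from_camera']=T@np.array(s['hand_eye']); np.save(f'pics/{name}.npy',s,allow_pickle=True); return s
def wonz(s,u,v,z):
    x,y=u-s['cx'],v-s['cy']; rr=np.hypot(x,y)+1e-9; th=rr/s['fx']; M=s['world_from_camera']
    d=M[:3,:3]@np.array([np.sin(th)*x/rr,-np.sin(th)*y/rr,-np.cos(th)]); return M[:3,3]+d*(z-M[2,3])/d[2]
def wproj(s,p):
    q=np.linalg.inv(s['world_from_camera'])@np.append(p,1); h=np.hypot(q[0],q[1])+1e-9; th=np.arctan2(h,-q[2])*s['fx']
    return s['cx']+th*q[0]/h, s['cy']-th*q[1]/h
E
python3 - <<'E'
from h import *
s=wshot('w1'); print(s['hand_eye'],s['fx'],s['cx'],s['cy']); print(wproj(s,(440,291,120)),wproj(s,(440,291,4)))
row((440,291,126),-161.8)
E
```

```text
[[-1.19988029e-03  9.51251993e-01  3.08412397e-01  8.03166631e+01]
 [ 9.99998225e-01  6.93374442e-04  1.75188919e-03  3.61687253e-01]
 [ 1.45264281e-03  3.08413952e-01 -9.51251136e-01 -6.95558315e+01]
 [ 0.00000000e+00  0.00000000e+00  0.00000000e+00  1.00000000e+00]] 297.3186396354542 257.7787490288687 200.4161435123524
(np.float64(253.74135525040404), np.float64(188.72043239338603)) (np.float64(255.08352973185686), np.float64(165.67163169660415))
t 1.4 at [440.6 295.7 330. ] [-1.7993e+02 -8.0000e-02 -1.6173e+02] F [0.7 0.8 0.7] gap 85.1
turn [-0.07 -0.08  0.07] cm [ 0.17 -0.41 20.4 ]
```

View pics/w1.png

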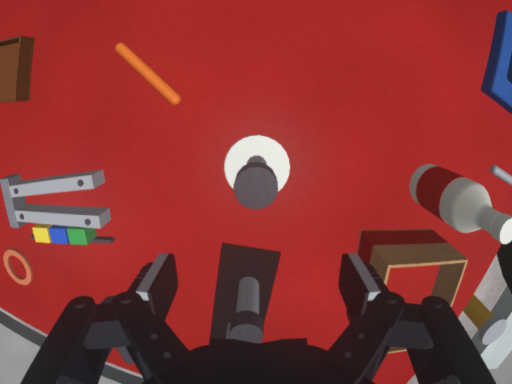

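The pin's head is at (256,189) and the pad centre at (257,167), close to prediction and with clear space around it. I'll grip by the head, since the pads could catch its underside if I went for the shank.

```bash
python3 - <<'E'
from h import *
s=load('w1'); print(wonz(s,256.3,188.5,124),wonz(s,257,167,4))
# gauge estimate: rail top corners near mouth / block
for n,p in (('railA mouth(-y side)',(103,172)),('railB mouth',(109,211)),):print(n,wonz(s,*p,36))
for n,p in (('green',(78,237)),('blue',(60,237)),('yel',(41,235))):print(n,wonz(s,*p,36))
q=wonz(s,256.3,188.5,124); row((q[0],q[1],162),-161.8)
E
```

```text
[437.93748267 292.98512566 124.        ] [440.93714856 294.03703154   4.        ]
railA mouth(-y side) [503.57337734  91.70718318  36.        ]
railB mouth [557.36580639 110.32685542  36.        ]
green [619.88788323  60.47461709  36.        ]
blue [633.82959802  24.65412516  36.        ]
yel [646.38976003 -17.17946859  36.        ]
t 1.4 at [440.6 295.7 330. ] [-1.7993e+02 -8.0000e-02 -1.6173e+02] F [0.7 0.8 0.7] gap 85.1
turn [-0.07 -0.08  0.07] cm [ 0.31 -0.16 16.8 ]
```

drive_tool --commands "0 0 0 0.3 -0.2 6 8.5;0 0 0 0.3 -0.2 12 8.5;0 0 0 0.3 -0.2 15 8.5;0 0 0 0.3 -0.2 16.8 8.5;0 0 0 0.3 -0.2 16.8 8.5;0 0 0 0.3 -0.2 16.8 4;0 0 0 0.3 -0.2 16.8 3.5;0 0 0 0.3 -0.2 16.8 3.5;0 0 0 0.3 -0.2 16.8 3.5;0 0 0 0.3 -0.2 16.8 3.5;0 0 0 0.3 -0.2 16.8 3.5" --force 100

```text
time: 2.78
tool_pos: [439.5, 293.2, 164.2]
tcp_rot: [-180.0, 0.1, -161.7]
ft_force: [0.7, -1.2, 6.1]
finger_gap: 42.0
```

```bash
python3 - <<'E'
from h import *
row((439.5,293.2,262),-161.8); row((531,156,262),-161.8)
E
```

```text
t 2.77 at [439.5 293.2 164.2] [-1.7997e+02  1.3000e-01 -1.6174e+02] F [ 0.7 -1.2  6.1] gap 42.0
turn [-0.03  0.13  0.06] cm [-0.02 -0.01 -9.78]
t 2.77 at [439.5 293.2 164.2] [-1.7997e+02  1.3000e-01 -1.6174e+02] F [ 0.7 -1.2  6.1] gap 42.0
turn [-0.03  0.13  0.06] cm [ -4.42 -15.9   -9.77]
```

drive_tool --commands "0 0 0 0 0 -3 3;0 0 0 0 0 -7 3;0 0 0 0 0 -9.8 3;0 0 0 -2 -5 -9.8 3;0 0 0 -3 -10 -9.8 3;0 0 0 -4.4 -14 -9.8 3;0 0 0 -4.4 -15.9 -9.8 3;0 0 0 -4.4 -15.9 -9.8 3;0 0 0 -4.4 -15.9 -9.8 3"

```text
time: 3.9
tool_pos: [530.3, 156.6, 262.2]
tcp_rot: [180.0, 0.1, -161.7]
ft_force: [0.9, -0.1, -3.5]
finger_gap: 41.8
```

```bash
python3 - <<'E'
from h import *
s=wshot('w2'); st=r.sense(); print(st['tool_pos'],st['tcp_rot'],st['ft_force'],st['finger_gap'])
cv2.imwrite('pics/w2c.png',cv2.resize(s['pixels'][:,:,::-1],(800,600),interpolation=cv2.INTER_CUBIC))
E
```

```text
[530.2073827  156.88937201 262.22848148] [ 1.79998967e+02  1.08390039e-01 -1.61688601e+02] [ 0.45693381 -0.00586251 -4.6783132 ] 42.00817746403448
```

View pics/w2c.png

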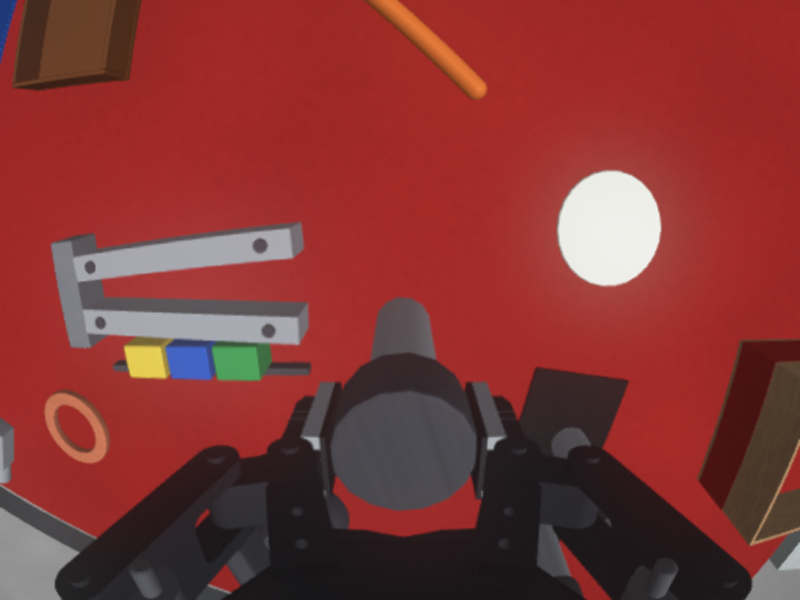

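The pin hangs upright in the grip. The gauge mouth's inner corners are near (293,259) and (301,318) in this 800x600 view, and the order inward from the mouth is green, blue, yellow.

```bash
python3 - <<'E'
from h import *
s=load('w2'); im=s['pixels'].astype(int); g=im.mean(2); sat=im.max(2)-im.min(2)
m=((sat<40)&(g>140)).astype(np.uint8); m[:, :45]=0; m[:,205:]=0; m[:130]=0; m[230:]=0
m=cv2.morphologyEx(m,cv2.MORPH_CLOSE,np.ones((5,5)))
cs,_=cv2.findContours(m,cv2.RETR_EXTERNAL,cv2.CHAIN_APPROX_NONE)
for c in cs:
    if cv2.contourArea(c)<300: continue
    P=np.array([wonz(s,*p[0],36)[:2] for p in c],np.float32)
    (cx,cy),(w,h),a=cv2.minAreaRect(P); B=cv2.boxPoints(((cx,cy),(w,h),a)); print(cv2.contourArea(c),(cx,cy),w,h,a,'\n',B.round(1))
hsv=cv2.cvtColor(s['pixels'],cv2.COLOR_RGB2HSV); print(hsv[231,88],hsv[231,121],hsv[231,152])
print('inner corners',wonz(s,293/1.5625,259/1.5625,36),wonz(s,301/1.5625,318/1.5625,36))
E
```

```text
2051.5 (606.1653442382812, 7.87371826171875) 19.91116714477539 184.388671875 16.288652420043945 
 [[570.8  93.6]
 [622.5 -83.4]
 [641.6 -77.8]
 [589.9  99.2]]
2309.5 (557.0860595703125, -9.1387939453125) 19.930707931518555 184.84765625 22.123559951782227 
 [[513.   72.7]
 [582.7 -98.5]
 [601.1 -91. ]
 [531.5  80.2]]
[ 25 161 229] [112 167 195] [ 65 132 162]
inner corners [532.4822473   80.96563985  36.        ] [570.57248424  96.5816959   36.        ]
```

```bash
python3 - <<'E'
from h import *
s=load('w2'); im=s['pixels'].astype(int); sat=im.max(2)-im.min(2)
M=s['world_from_camera']@np.linalg.inv(np.array(s['hand_eye'])); I=np.linalg.inv(M)
zf=M[2,3]-160.2
def tool(u,v): return (I@np.append(wonz(s,u,v,zf),1))[:2]
m=(sat<60); m[:,:225]=0;m[:,290:]=0;m[230:]=0;m[:180]=0
ys,xs=np.nonzero(m); t=ys.min(); print('top row',t,xs[ys==t].min(),xs[ys==t].max(), tool(xs[ys==t].mean(),t-.5))
for v in range(t,t+40,3):
    x=xs[ys==v]; a,b=tool(x.min()-.5,v),tool(x.max()+.5,v); print(v,x.min(),x.max(),a.round(1),b.round(1))
row((551.1-.329*40,86.9+.944*40,262),-160.8)
row((551.1-.329*40,86.9+.944*40,163),-160.8)
E
```

```text
top row 190 255 256 [15.05187858 -1.88113048]
190 255 256 [14.6 -2.7] [14.6 -1.1]
193 248 266 [12.1 -8.3] [12.1  7. ]
196 245 270 [  9.6 -10.8] [ 9.6 10.2]
199 242 272 [  7.  -13.3] [ 7.  11.9]
202 242 273 [  4.5 -13.3] [ 4.5 12.7]
205 241 274 [  1.9 -14.2] [ 1.9 13.6]
208 241 274 [ -0.7 -14.2] [-0.7 13.6]
211 240 275 [ -3.3 -15.1] [-3.3 14.5]
214 240 275 [ -6.  -15.2] [-6.  14.6]
217 239 276 [ -8.6 -16.1] [-8.6 15.4]
220 239 277 [-11.3 -16.1] [-11.3  16.3]
223 238 277 [-14. -17.] [-14.   16.4]
226 238 278 [-16.7 -17.1] [-16.8  17.3]
229 237 278 [-19.5 -18. ] [-19.5  17.4]
t 3.95 at [530.2 156.9 262.2] [ 1.8000e+02  1.1000e-01 -1.6169e+02] F [ 0.5 -0.  -4.7] gap 42.0
turn [ 0.    0.11 -0.89] cm [ 0.28 -3.3   0.02]
t 3.95 at [530.2 156.9 262.2] [ 1.8000e+02  1.1000e-01 -1.6169e+02] F [ 0.5 -0.  -4.7] gap 42.0
turn [ 0.    0.11 -0.89] cm [ 0.3  -3.3   9.92]
```

drive_tool --commands "0 0 -0.9 0.2 -3.3 0 3;0 0 -0.9 0.2 -3.3 3 3;0 0 -0.9 0.2 -3.3 7 3;0 0 -0.9 0.2 -3.3 9 3;0 0 -0.9 0.2 -3.3 9.9 3;0 0 -0.9 0.2 -3.3 9.9 3;0 0 -0.9 0.2 -3.3 9.9 3"

```text
time: 4.82
tool_pos: [539.9, 125.3, 164.9]
tcp_rot: [-180.0, 0.3, -160.8]
ft_force: [-0.0, -0.9, -3.1]
finger_gap: 42.0
```

```bash
python3 - <<'E'
from h import *
u=np.array([.329,-.944,0]);m=np.array([551.1+.5,86.9+.2,163])
for d in(0,80,125): row(m+u*d,-160.8)
E
```

```text
t 4.83 at [539.9 125.3 164.9] [-179.97    0.26 -160.77] F [-0.  -0.9 -3.1] gap 42.0
turn [-0.03  0.26  0.03] cm [ 0.15 -3.99  0.2 ]
t 4.83 at [539.9 125.3 164.9] [-179.97    0.26 -160.77] F [-0.  -0.9 -3.1] gap 42.0
turn [-0.03  0.26  0.03] cm [  0.16 -11.99   0.2 ]
t 4.83 at [539.9 125.3 164.9] [-179.97    0.26 -160.77] F [-0.  -0.9 -3.1] gap 42.0
turn [-0.03  0.26  0.03] cm [  0.16 -16.48   0.2 ]
```

drive_tool --commands "0 0.2 0 0.15 -2 0.2 3;0 0.2 0 0.15 -4 0.2 3;0 0.2 0 0.15 -5 0.2 3;0 0.2 0 0.15 -6 0.2 3;0 0.2 0 0.15 -7 0.2 3;0 0.2 0 0.15 -7.7 0.2 3;0 0.2 0 0.15 -8 0.2 3;0 0.2 0 0.15 -8 0.2 3"

```text
time: 5.82
tool_pos: [564.8, 49.3, 162.9]
tcp_rot: [-180.0, 0.1, -160.8]
ft_force: [-0.8, 0.8, -3.4]
finger_gap: 41.8
```

drive_tool --commands "0 0 0 0 -0.7 0 3;0 0 0 0 -1.4 0 3;0 0 0 0 -2 0 3;0 0 0 0 -2.6 0 3;0 0 0 0 -3.2 0 3;0 0 0 0 -3.6 0 3;0 0 0 0 -3.6 0 3"

```text
time: 6.7
tool_pos: [576.8, 15.0, 162.9]
tcp_rot: [-180.0, 0.1, -160.8]
ft_force: [-0.2, 0.0, -3.0]
finger_gap: 41.8
```

```bash
cat > g.py <<'E'
from h import *
u=np.array([.329,-.944,0]);n=np.array([.944,.329,0]);m=np.array([551.1,86.9,0])
st=r.sense();d=st['tool_pos']-m;F=st['ft_force'];print('along',d@u,'lat',d@n,'Fu',F@u,'Fn',F@n,F,st['wrist_torque'],st['time'],st['tcp_rot'])
E
python3 g.py
```

```text
along 76.3514404074393 lat 0.5477322727713484 Fu -0.08674943389532523 Fn -0.22458650375414047 [-0.24070018  0.00800749 -3.04112403] [0.02511581 0.03193993 0.01251575] 6.7 [-1.79974131e+02  5.71221758e-02 -1.60805529e+02]
```

Past the green stop with no contact. Continuing toward 90 and beyond in small steps.

drive_tool --commands "0 0 0 0 -0.4 0 3;0 0 0 0 -0.8 0 3;0 0 0 0 -1.1 0 3;0 0 0 0 -1.4 0 3;0 0 0 0 -1.6 0 3;0 0 0 0 -1.8 0 3;0 0 0 0 -1.8 0 3"

```text
time: 7.58
tool_pos: [582.7, -2.2, 162.9]
tcp_rot: [-180.0, 0.1, -160.8]
ft_force: [-0.2, -0.1, -2.9]
finger_gap: 42.0
```

```bash
python3 g.py
```

```text
along 94.49889880810784 lat 0.5500642160598685 Fu 0.06284446702655463 Fn -0.23859103454204028 [-0.20468162 -0.13790754 -2.90669821] [-0.00541929  0.03271492  0.01043832] 7.575 [-1.79972617e+02  5.88845681e-02 -1.60816644e+02]
```

drive_tool --commands "0 0 0 0 -0.3 0 3;0 0 0 0 -0.6 0 3;0 0 0 0 -0.9 0 3;0 0 0 0 -1.2 0 3;0 0 0 0 -1.5 0 3;0 0 0 0 -1.8 0 3;0 0 0 0 -2.1 0 3;0 0 0 0 -2.4 0 3;0 0 0 0 -2.4 0 3"

```text
time: 8.7
tool_pos: [590.8, -25.1, 163.0]
tcp_rot: [-180.0, 0.1, -160.8]
ft_force: [0.3, -0.3, -3.9]
finger_gap: 42.0
```

```bash
python3 g.py
```

```text
along 118.77373388495728 lat 0.613582235649344 Fu 0.41236431869436413 Fn 0.19856530078139445 [ 0.32331493 -0.32414588 -3.90207191] [-0.0133246  -0.14971694 -0.00172761] 8.7 [-1.79962464e+02  7.34632089e-02 -1.60827976e+02]
```

drive_tool --commands "0 0 0 0 -0.15 0 3;0 0 0 0 -0.3 0 3;0 0 0 0 -0.45 0 3;0 0 0 0 -0.6 0 3;0 0 0 0 -0.75 0 3;0 0 0 0 -0.75 0 3"

```text
time: 9.45
tool_pos: [593.4, -32.3, 163.1]
tcp_rot: [-180.0, 0.1, -160.8]
ft_force: [2.0, 2.1, -3.7]
finger_gap: 41.8
```

```bash
python3 g.py
```

```text
along 126.42708153623397 lat 0.7009958131822353 Fu -1.2924204334443903 Fn 2.6118022405070698 [ 2.04160691  2.08062406 -3.68681485] [ 0.12958034 -0.34704735  0.02435745] 9.45 [-1.79951888e+02  8.59921047e-02 -1.60832419e+02]
```

drive_tool --commands "0 0 0 -0.05 -0.1 0 3;0 0 0 -0.05 -0.2 0 3;0 0 0 -0.05 -0.3 0 3;0 0 0 -0.05 -0.3 0 3"

```text
time: 9.95
tool_pos: [594.8, -35.1, 163.0]
tcp_rot: [-179.9, 0.1, -160.8]
ft_force: [0.4, -0.1, -3.8]
finger_gap: 42.0
```

```bash
python3 g.py
```

```text
along 129.59190850925805 lat 1.1398261347979697 Fu 0.26020708411504795 Fn 0.35650034353582144 [ 0.42240761 -0.12842688 -3.78006703] [-0.02928475 -0.16613146  0.03922313] 9.95 [-1.79944222e+02  8.07904650e-02 -1.60840710e+02]
```

Centred now. Going on at 1 mm per row until both rails hold.

drive_tool --commands "0 0 0 -0.02 -0.1 0 3;0 0 0 -0.02 -0.2 0 3;0 0 0 -0.02 -0.3 0 3;0 0 0 -0.02 -0.3 0 3"

```text
time: 10.45
tool_pos: [595.8, -37.5, 162.9]
tcp_rot: [-180.0, 0.1, -160.8]
ft_force: [-0.7, 3.4, -2.2]
finger_gap: 41.7
```

```bash
python3 g.py
```

```text
along 132.13906133202227 lat 1.3187821332872236 Fu -3.4275813200744194 Fn 0.4849022855753211 [-0.67034412  3.39728613 -2.24867944] [ 0.87625456  0.21953738 -0.0190559 ] 10.45 [-1.79996163e+02  6.91461035e-02 -1.60832280e+02]
```

drive_tool --commands "0 0 0 0 -0.1 0 3;0 0 0 0 -0.2 0 3;0 0 0 0 -0.2 0 3"

```text
time: 10.82
tool_pos: [596.2, -38.5, 162.8]
tcp_rot: [179.9, 0.1, -160.8]
ft_force: [-2.9, 7.1, -1.3]
finger_gap: 42.1
```

```bash
python3 g.py; python3 -c "
from h import *
wshot('w3')"
```

```text
along 133.17723193886457 lat 1.3449891579580038 Fu -7.605889841772842 Fn -0.3989259565997204 [-2.88071855  7.05310746 -1.30325296] [1.6930158  0.44304881 0.01124673] 10.825 [ 1.79894912e+02  5.27920777e-02 -1.60819287e+02]
```

View pics/w3.png

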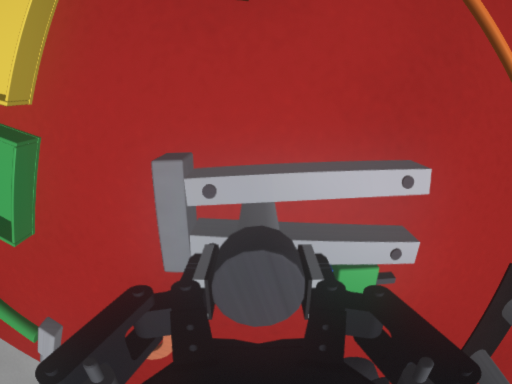

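The pin stopped at about 131 mm and is held by both rails: 7.6 N along the slot and almost nothing sideways. In the picture its axis at x≈258 is two tab widths inward of the green tab's end at (355,280), so it stands beside yellow. I'll back off, lift, and carry it to the yellow tray.

drive_tool --commands "0 0 0 0 1 0 3;0 0 0 0 2 0 3;0 0 0 0 3 0 3;0 0 0 0 3 -1 3;0 0 0 0 3 -3 3;0 0 0 0 3 -6 3;0 0 0 0 3 -10 3;0 0 0 0 3 -10 3"

```text
time: 11.88
tool_pos: [589.0, -11.0, 269.4]
tcp_rot: [-179.8, 0.6, -160.8]
ft_force: [0.3, -0.7, -3.3]
finger_gap: 41.8
```

```bash
python3 g.py; python3 -c "
from h import *
row((516,-270,262),164)"
```

```text
along 104.86890613851244 lat 3.555820986931285 Fu 0.7312758099440743 Fn 0.05427040842228999 [ 0.29200292 -0.67288861 -3.30131774] [ 0.03319169 -0.02833235 -0.02866272] 11.875 [-179.84394225    0.58273204 -160.84190128]
t 11.88 at [589.  -11.  269.4] [-179.84    0.58 -160.84] F [ 0.3 -0.7 -3.3] gap 41.8
turn [3.000e-02 6.100e-01 3.516e+01] cm [ 15.4  -22.07   0.65]
```

drive_tool --commands "0 0.6 35 15.4 -22 0.6 3;0 0.6 35 15.4 -22 0.6 3;0 0.6 35 15.4 -22 0.6 3;0 0.6 35 15.4 -22 0.6 3;0 0.6 35 15.4 -22 0.6 3;0 0.6 35 15.4 -22 0.6 3;0 0.6 35 15.4 -22 0.6 3;0 0.6 35 15.4 -22 0.6 3;0 0.6 35 15.4 -22 0.6 3"

```text
time: 13.0
tool_pos: [516.2, -268.3, 262.5]
tcp_rot: [180.0, 0.0, 164.3]
ft_force: [0.2, 0.3, -2.6]
finger_gap: 41.8
```

```bash
python3 - <<'E'
from h import *
s=wshot('w4'); hsv=cv2.cvtColor(s['pixels'],cv2.COLOR_RGB2HSV); H,S,V=[hsv[...,i].astype(int) for i in range(3)]
m=((H>20)&(H<36)&(S>130)).astype(np.uint8)
cs,_=cv2.findContours(m,cv2.RETR_EXTERNAL,cv2.CHAIN_APPROX_NONE)
for c in cs:
    if cv2.contourArea(c)<800: continue
    for z in(36,0):
        P=np.array([wonz(s,*p[0],z)[:2] for p in c],np.float32); print(z,cv2.contourArea(c),cv2.minAreaRect(P))
row((518,-327,262),164)
E
```

```text
36 7955.5 ((517.6832885742188, -326.6637878417969), (107.37403869628906, 107.66958618164062), 0.921075701713562)
0 7955.5 ((527.2779541015625, -336.3495178222656), (120.43061065673828, 120.7620620727539), 0.9210606217384338)
t 13.05 at [ 516.1 -268.5  262.5] [1.7997e+02 1.0000e-02 1.6424e+02] F [-0.7 -0.5 -3.5] gap 41.4
turn [0.03 0.01 0.24] cm [-1.77 -5.58  0.05]
```

View pics/w4.png

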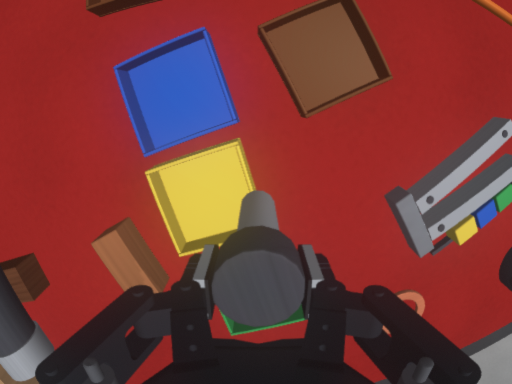

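The yellow tray's rim runs (147,173) to (240,140) to (258,200), its centre comes out at (517.7, -326.7), and its side at 107 mm agrees with the given 106. I'll go over it and down.

drive_tool --commands "0 0 0 -1.8 -5.6 0 3;0 0 0 -1.8 -5.6 0 3;0 0 0 -1.8 -5.6 3 3;0 0 0 -1.8 -5.6 6 3;0 0 0 -1.8 -5.6 8 3;0 0 0 -1.8 -5.6 9 3;0 0 0 -1.8 -5.6 9.4 3;0 0 0 -1.8 -5.6 9.4 3"

```text
time: 14.05
tool_pos: [518.7, -327.5, 169.3]
tcp_rot: [180.0, 0.1, 164.2]
ft_force: [0.7, 0.7, -2.5]
finger_gap: 41.3
```

```bash
python3 - <<'E'
from h import *
row((517.7,-326.7,163.5),164)
s=wshot('w5')
cv2.imwrite('pics/w5.png',s['pixels'][100:330,130:380,::-1].repeat(2,0).repeat(2,1))
E
```

```text
t 14.05 at [ 518.7 -327.5  169.3] [1.7999e+02 7.0000e-02 1.6424e+02] F [ 0.7  0.7 -2.5] gap 41.3
turn [0.01 0.07 0.24] cm [0.12 0.05 0.58]
```

View pics/w5.png

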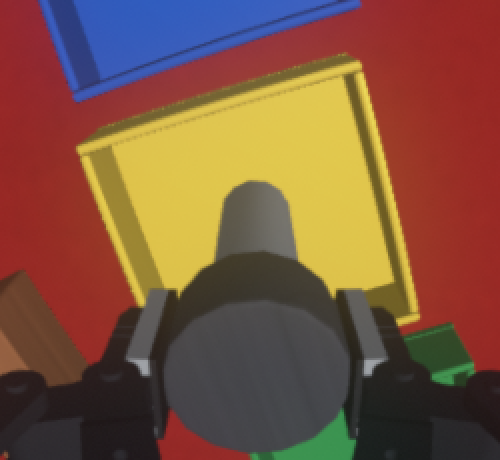

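The pin's foot is inside the yellow tray near its centre, around (257,185) in the crop, and the pin is upright. Lowering gently to the floor.

drive_tool --commands "0 0 0 0 0 0.3 3;0 0 0 0 0 0.4 3;0 0 0 0 0 0.5 3;0 0 0 0 0 0.5 3"

```text
time: 14.6
tool_pos: [518.7, -327.5, 164.5]
tcp_rot: [-180.0, 0.1, 164.2]
ft_force: [0.1, -0.1, -3.8]
finger_gap: 42.2
```

drive_tool --commands "0 0 0 0 0 0.1 3;0 0 0 0 0 0.2 3;0 0 0 0 0 0.2 3"

```text
time: 14.98
tool_pos: [519.4, -327.8, 164.2]
tcp_rot: [-180.0, 0.2, 164.2]
ft_force: [-2.7, 2.3, 8.0]
finger_gap: 41.7
```

drive_tool --commands "0 0 0 0 0 0 4.4;0 0 0 0 0 0 4.8;0 0 0 0 0 0 5.5;0 0 0 0 0 0 6.5;0 0 0 0 0 0 8.5;0 0 0 0 0 0 8.5;0 0 0 0 0 0 8.5;0 0 0 0 0 0 8.5"

```text
time: 15.98
tool_pos: [519.4, -327.8, 164.2]
tcp_rot: [-180.0, 0.2, 164.2]
ft_force: [-0.6, 0.4, 0.1]
finger_gap: 84.9
```

drive_tool --commands "0 0 0 0 0 -2 8.5;0 0 0 0 0 -5 8.5;0 0 0 0 0 -9 8.5;0 0 0 0 0 -14 8.5;0 0 0 0 0 -18 8.5;0 0 0 4 0 -18 8.5;0 0 0 8 0 -18 8.5;0 0 0 8 0 -18 8.5;0 0 0 8 0 -18 8.5"

```text
time: 17.1
tool_pos: [442.2, -306.1, 345.5]
tcp_rot: [-179.9, 0.3, 164.2]
ft_force: [0.4, 0.6, 0.3]
finger_gap: 84.9
```

```bash
python3 - <<'E'
from h import *
print(r.sense()['ft_force'],r.sense()['time'])
s=wshot('w6');a=shot('top','top2')
w=s['pixels'];t=a['pixels'][80:280,120:420]
cv2.imwrite('pics/fin.png',np.hstack([cv2.resize(w,(400,300)),cv2.resize(t,(400,300))])[:,:,::-1])
E
```

```text
[0.44996217 0.63061227 0.3182461 ] 17.1
```

View pics/fin.png

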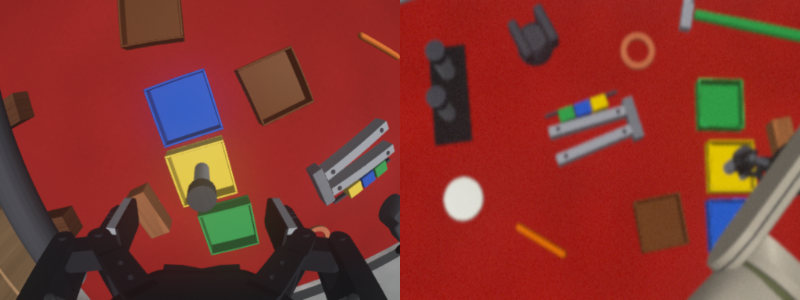

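The pin stands upright in the yellow tray at (200,175). The stock pins and bystanders look unmoved, and the gripper is clear.

```bash
python3 -c "
from h import *
print(r.hand_in())"
```

```text
the job is handed in; nothing more can be done
None
```

The pin from the white pad wedged beside the yellow tab. It now stands upright, released, in the yellow tray, and I have handed the job in at 17 s of the 51 s allowed.

- **Gauging:** I gripped the pin by its head and slid it in from the wide end. It passed the 50 and 90 mm stops with no contact and touched one rail at about 126 mm. After re-centring it wedged at about 131 to 133 mm (tool position). The push along the slot was about 8 N with almost nothing sideways.
- **Agreement of checks:** the shank, estimated at roughly 28 mm from the wrist picture, also pointed to the 130 mm stop. The tab order inward from the mouth was green, blue, yellow in every view.
- **Final checks:** the last wrist and top views show the pin upright in the yellow tray. The stock pins and the other loose things look as they were, and the gripper is open, clear and reading no load. The arm hides part of the tray area in the top view.
- **Small disagreement:** the fingers read 42 mm on the head, which is listed as 44 mm. I took this as sensor bias.

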